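Charge the grinding jar from the spring-gate ball dispenser

TASK

Put the scoop under the ball dispenser's outlet and let go of it, pull the sprung red gate knob out to its stop until all three steel balls have dropped into the scoop, and ease the knob home. Then carry the scoop to the white grinding jar, tip it 35 to 60 degrees over the jar so the balls roll in, and set it down level on its black mat again, leaving everything else where it is.

Things in the scene. Friction and masses are not known exactly. Their poses are not given: they have to be found in the camera images.
- dispenser: Fixed ball dispenser. Origin on the bench straight below the outlet. Clear square tube (26 mm outside, z 67 to 126 mm) with three balls in a column; carried by 36 mm wide cheeks from a column 40 x 50 mm, 121 mm tall, at x = +100 to +140 mm on a base at x = +70 to +180, y = +-60, 18 mm tall. The gate is pulled towards the dispenser's -x.
- outlet (a point): The outlet: the middle of the underside of the gate plate (28 mm wide), 60 mm over the bench, on the dispenser's axis. The bench below it is free on both sides (+-y) and towards -x.
- gate_knob (a point): Centre of the grip of the red gate knob: an upright cylinder 24 mm across, 34 mm tall (z 82 to 116 mm), on a post (lower end at z 56 mm) at the end of the gate rod; 75 mm from the outlet axis along the dispenser's -x when home. The balls drop only in the last 6 mm of the pull.
- gate (a joint): Gate slide: 0 home (closed), 0.040 m at its stop. A spring pulls it home with 4.5 N at home, 10.5 N at the stop.
- scoop: Loose blue scoop, 80 g, on the mat. Origin at the underside below the pan's middle; x towards the lip, z up. Pan 64 x 64 mm, floor 4 mm thick, side walls 28 mm tall, back wall 34 mm tall at x = -30; the floor ramps up at 20 degrees from x = 30 to the open lip at x = 55 mm. Yellow handle 14 mm wide (y), 18 mm tall (z 21 to 39), x = -30 to -130 mm.
- scoop_grip (a point): Point in the handle to grip: scoop x = -100, y = 0, z = 30 mm.
- scoop_lip (a point): Middle of the pouring lip: scoop x = 55, y = 0, z = 13 mm.
- scoop_pan (a point): In the middle of the pan: scoop x = 0, y = 0, z = 12 mm.
- scoop_mid (a point): Middle of the scoop's whole length, at its underside: scoop x = -37.5, y = 0, z = 0.
- jar: White open grinding jar fixed in a dark holder 120 x 120 x 12 mm with two blue clamp blocks 38 mm tall. Origin on the bench under the jar's centre. Jar 92 mm outside, 80 mm inside diameter, inner floor at z 18 mm, rim at z 62 mm.
- mat: Fixed black mat 210 x 130 x 4 mm, origin under its centre on the bench, x along its length.
- ball0_center (a point): Centre of a steel ball, 16 mm diameter, 17 g; starts in the dispenser's tube.
- ball1_center (a point): Centre of a steel ball, 16 mm diameter, 17 g; starts in the dispenser's tube.
- ball2_center (a point): Centre of a steel ball, 16 mm diameter, 17 g; starts in the dispenser's tube.
- reagent: Bystander: amber bottle, 56 mm diameter, 150 mm tall, origin at its foot.
- beaker: Bystander: glass beaker, 64 mm diameter, 85 mm tall, origin at its foot.
- tub: Bystander: jar with green cap, 60 mm diameter, 70 mm tall, origin at its foot.
- slidebox: Bystander: green slide box 100 x 85 x 34 mm, origin under its centre.
- dish: Bystander: closed culture dish, 94 mm diameter, 22 mm tall, origin under its centre.
- timer: Bystander: flat white timer 75 x 75 x 17 mm, origin under its centre.
- rack: Bystander: blue tube rack with capped tubes, 150 x 70 x 85 mm, origin under its centre.

How it is judged:
By the outcome, as a careful person would: the job done as asked, in the order asked, and still so for the second after the job is handed in, with the robot touching nothing.
It also fails if it takes over 72 s, if anything falls off the work surface, if the arm or the gripper's body presses on something with over 40 N, if the wrist force passes 120 N, or if a joint passes its speed limit or range.

ROBOT

A 6-joint arm with a two-finger parallel gripper is mounted at the origin on the work surface. World frame = base frame: x ahead of the robot, y to its left, z up, the work surface at z = 0. Lengths are in mm, angles in rad, forces in N, time in s.
With the tool pointing down it reaches from about 275 to 1000 mm from the base axis. Payload 8.4 kg.
Tool frame: the origin (TCP) lies between the finger pads; the fingertips stand r.finger_overhang ahead of it and the grasp point (between the pads) is the TCP (r.finger_overhang is the distance from the TCP to the fingertips, in mm); z points along the fingers, y is the line along which they close (so a half turn about z gives the same grasp; the last joint's range is limited). The gripper opens to 85 mm and grips with 20 to 120 N. Pads are 22 mm wide; open, the fingers measure 114 mm over their backs; the gripper's body (76 mm by 85 mm) begins 54 mm behind the grasp point. The pads swing forward as they close: fully open they stand 13 mm farther back than shut.
Start: joints at [1.335, 0.353, 1.633, -0, 1.155, -0.002], TCP at [144.796, 607.999, 250.281] pointing down, gripper open.
Joint ranges: [-2.63, 2.63], [-0.92, 2.1], [0.06, 2.66], [-1.3, 4.44], [0, 2.69], [-3.02, 3.02]. Speed limits (rad/s): [2.22, 2.22, 2.79, 3.14, 3.14, 3.14].

INTERFACE

Orientations are given as [roll, pitch, yaw] about the fixed x, y, z axes, in that order (R = Rz(yaw) Ry(pitch) Rx(roll)).
In Python, from rig import r, cams, sign_off gives the robot as it stands.
- The arm moves only by the shell command python3 -m crank 'ROWS' [FORCE]. ROWS is JSON, a list of rows, each a list of 7 numbers: the shift along the tool's x, y, z in m, then the turn, a rotation vector about the tool's x, y, z in rad, then the closure, from 0 (fully open) to 1 (shut). In form: [[dx, dy, dz, ax, ay, az, gripper], ...]. A call has 1 to 5 rows; each row is the pose to reach, as a shift and turn from the pose commanded when the call began, along the tool's axes at that moment; what a row does not reach only later rows make up. A row lasts 1/10 s, in which the tool goes at most 50 mm and 8.59 degrees, less where a joint would pass 70% of its speed; a pose out of reach is approached as far as the arm can. A call with a gripper value outside its range is refused whole. The fingers move at their own pace and stop on an object; FORCE is the grip in N (left out, the last holds). Time passes only in rows, so rows that repeat a pose let the fingers close. It gives the time, the measured TCP pose, the force, the opening and the grip force at its end, in the units of the state.
- r.sense(): the state, without advancing time (a new reading comes with each control period).
- cams.grab_frame(name): name is "side" or "top"; returns a dict with "image" (384x512x3 uint8, red, green, blue), "fx", "fy", "cx", "cy" (pixels), "position" and "orientation" of the camera in the world. Camera axes: x right, y down, z forward; pixel columns grow to the right and rows downward; lengths in mm; the calibration is good to about 2 mm. A picture is of the moment at which its call begins. There is no depth.
- sign_off(): hands the job in; it is judged then, once.
The state is a dict: "clock": time; "qpos": joint angles; "qvel": joint speeds; "joint_efforts": joint torques, N m; "eef_pos": TCP position; "tcp_rot": TCP orientation; "contact_force": force on the tool from outside, world axes, zero at the start; "wrist_torque": the same for the moment, N m; "opening": opening from 0.0 (shut) to 1.0 (fully open); "grasp_force": force on a finger pad.
Only numpy, scipy, OpenCV 4.12 (cv2) and the standard library are available. Lean on these libraries where they do the work, as an engineer would, in place of code of your own. Each camera call takes 0.05 s, during which the arm holds its last target. There are 200 camera calls.

## Working session

There is one attempt and no reset: what is moved stays moved. The work goes in short steps, Python scripts to look and compute and a shell command to move; the robot and the scene stay as the last step left them, time stands still between calls to the robot, and variables do not carry over. Pictures are saved under pics/ and viewed, at most 10 in all, crops included, and the job is handed in when it is done.

```bash
ls; mkdir -p pics; python3 - <<'E'
from rig import r,cams
import cv2
print(r.sense(), r.finger_overhang)
for n in("top","side"):
    f=cams.grab_frame(n); cv2.imwrite(f"pics/{n}0.png",f["image"][:,:,::-1]); print({k:v for k,v in f.items() if k!="image"})
E
```

```text
pics
{'clock': 0.0, 'qpos': array([ 1.33458184e+00,  3.53629690e-01,  1.63414645e+00,  4.06373534e-05,
        1.15524126e+00, -2.43203632e-03]), 'qvel': array([ 2.05000560e-04, -1.00253465e-03, -2.33050752e-03,  3.88003911e-04,
       -1.16696744e-05,  1.76211173e-03]), 'joint_efforts': array([-3.02638633e-03, -6.05241895e+01, -3.42057252e+01, -2.23430202e-04,
        9.31601564e-03,  2.38924656e-05]), 'eef_pos': array([144.68462455, 607.53997905, 249.56794171]), 'tcp_rot': array([-3.14016800e+00, -4.06203163e-05,  2.90779374e+00]), 'contact_force': array([-0.66820995, -0.24673281,  0.19504552]), 'wrist_torque': array([ 0.02481373, -0.00991537, -0.00320237]), 'grasp_force': 0.0, 'opening': 1.0013203206502994} 19.0
{'fx': 378.8394185503067, 'fy': 378.8394185503067, 'cx': 253.1406527786365, 'cy': 194.58025967139855, 'position': array([ 441.89649048,   21.37718673, 1186.62149489]), 'orientation': array([-3.03601476, -0.02129653, -1.57895844])}
{'fx': 400.9573545058628, 'fy': 400.9573545058628, 'cx': 258.92907596519194, 'cy': 188.59483807087435, 'position': array([  33.00248877, -926.5615952 ,  936.1687896 ]), 'orientation': array([-2.24208802, -0.01259508, -0.48392881])}
```

View pics/top0.png

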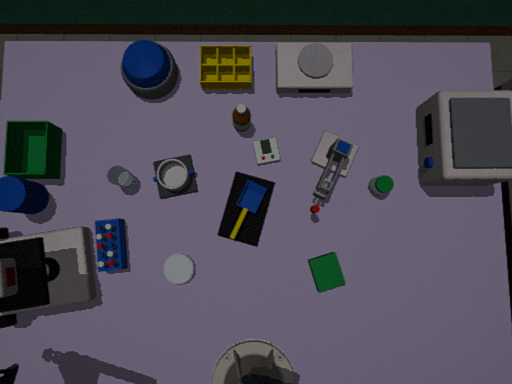

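View pics/side0.png

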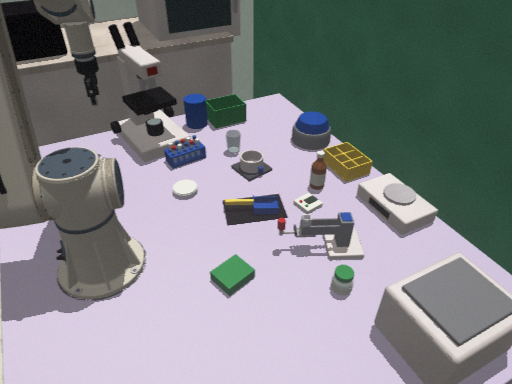

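The top view shows the scoop with its pan at about (253,195) and handle end (232,238), the red knob at (315,209), the dispenser base at (335,152) and the jar at (175,177). The side view shows the same objects: knob (282,224), scoop (255,205), jar (251,161).

```bash
cat > h.py <<'E'
import numpy as np, cv2
from scipy.spatial.transform import Rotation as R
def ray(f,u,v):
    d=R.from_euler('xyz',f["orientation"]).as_matrix()@np.array([(u-f["cx"])/f["fx"],(v-f["cy"])/f["fy"],1.])
    return np.array(f["position"]),d/np.linalg.norm(d)
def plane(f,u,v,z):
    p,d=ray(f,u,v); return p+d*(z-p[2])/d[2]
def tri(a,b):
    A=np.zeros((3,3));B=np.zeros(3)
    for p,d in(a,b):
        M=np.eye(3)-np.outer(d,d);A+=M;B+=M@p
    return np.linalg.solve(A,B)
def mask(f,lo,hi,box):
    h=cv2.cvtColor(f["image"],cv2.COLOR_RGB2HSV); m=cv2.inRange(h,lo,hi)
    k=np.zeros_like(m);x0,y0,x1,y1=box;k[y0:y1,x0:x1]=m[y0:y1,x0:x1]
    n,l,s,c=cv2.connectedComponentsWithStats(k); i=1+np.argmax(s[1:,4])
    return (l==i).astype(np.uint8),c[i],s[i,4]
def rect(m): 
    return cv2.minAreaRect(max(cv2.findContours(m,0,2)[0],key=cv2.contourArea))
YEL=((20,120,80),(35,255,255));BLU=((105,130,50),(125,255,255));RED=((0,150,80),(8,255,255));BLK=((0,0,0),(180,255,45))
E
python3 - <<'E'
from h import *
from rig import cams
np.set_printoptions(precision=1,suppress=True)
t=cams.grab_frame("top");s=cams.grab_frame("side")
for n,c,bt,bs,z in(("yel",YEL,(220,195,262,245),(215,190,265,220),39),("pan",BLU,(230,170,275,220),(245,190,285,220),20),("knob",RED,(305,195,325,220),(270,210,292,236),110)):
    a=mask(t,*c,bt);b=mask(s,*c,bs)
    print(n,a[1:],rect(a[0]),b[1:],"plane",plane(t,*a[1],z),"tri",tri(ray(t,*a[1]),ray(s,*b[1])))
    if n=="yel":
        v=cv2.boxPoints(rect(a[0]));print([plane(t,*p,39)[:2] for p in v])
m=mask(t,*BLK,(210,160,285,255));q=rect(m[0]);print("mat",q,plane(t,*q[0],4),[plane(t,*p,4)[:2] for p in cv2.boxPoints(q)])
for n,(x0,y0,x1,y1) in {"t_disp":(290,120,370,225),"t_jar":(140,145,210,205)}.items():
    cv2.imwrite(f"pics/{n}.png",cv2.resize(t["image"][y0:y1,x0:x1,::-1],None,fx=5,fy=5,interpolation=cv2.INTER_CUBIC))
a=cv2.imread("pics/t_disp.png");b=cv2.imread("pics/t_jar.png")
im=np.zeros((525,760,3),np.uint8);im[:a.shape[0],:400]=a;im[:b.shape[0],405:755]=b;cv2.imwrite("pics/c1.png",im)
E
```

```text
yel (array([238.3, 222.9]), np.int32(158)) ((238.307373046875, 222.90933227539062), (4.736991882324219, 32.67992401123047), 25.201122283935547) (array([239.5, 201.2]), np.int32(136)) plane [477.5  41.6  39. ] tri [478.   41.5  34.2]
[array([436.4,  69. ]), array([525.3,  26.7]), array([519. ,  13.7]), array([430.3,  56.1])]
pan (array([251.2, 196.1]), np.int32(590)) ((250.90000915527344, 196.1999969482422), (21.466251373291016, 28.174457550048828), 26.56505012512207) (array([265.6, 204.8]), np.int32(152)) plane [560.6   1.5  20. ] tri [560.8   1.6  16.1]
knob (array([315.1, 208.4]), np.int32(32)) ((315.1000671386719, 208.70001220703125), (5.81377649307251, 5.81377649307251), 63.43495178222656) (array([281.3, 219.7]), np.int32(18)) plane [ 515.  -179.2  110. ] tri [ 514.4 -178.3  113.8]
mat ((245.8302001953125, 208.59432983398438), (40.93344497680664, 66.34513854980469), 15.945395469665527) [523.1  18.4   4. ] [array([442.2, 108.1]), array([642.,  51.]), array([605.5, -72.9]), array([406.6, -13.6])]
```

View pics/c1.png

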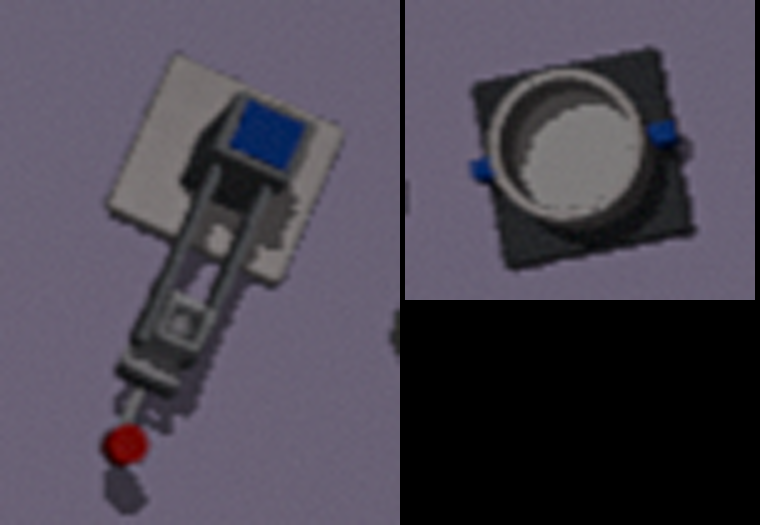

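The crop shows the dispenser (tube top at about px (327.2,184.4), knob top (315,208.8), column top (343.8,146.6), base corners visible) and the jar rim centred near px (172.4,174).

```bash
python3 - <<'E'
from h import *
from rig import cams,r
np.set_printoptions(precision=1,suppress=True)
t=cams.grab_frame("top")
for n,u,v,z in(("tube",327.2,184.4,126),("knob",314.6,208.3,116),("col",343.8,146.6,121),("b1",325.6,131,18),("b2",358.6,145.6,18),("b3",346,177,18),("b4",312,162.4,18),("jar",172.1,173.7,62),("jarL",157.7,174,62),("jarR",187.6,173,62),("bott",239.5,109,150),("bottfoot",244,125,10),("timer",267,151,17),("dish",179,269,22),("tub",384,184,70),("slide",327,272,34)): print(n,plane(t,u,v,z))
E
```

```text
tube [ 581.9 -212.4  126. ]
knob [ 515.  -176.7  116. ]
col [ 692.2 -264.8  121. ]
b1 [ 767.  -236.1   18. ]
b2 [ 719.5 -339.6   18. ]
b3 [ 619.3 -296.1   18. ]
b4 [ 666.1 -190.3   18. ]
jar [625.1 238.3  62. ]
jarL [624.4 281.1  62. ]
jarR [627.  192.1  62. ]
bott [794.3  34.9 150. ]
bottfoot [789.4  22.6  10. ]
timer [703.3 -49.3  17. ]
dish [340.7 221.1  22. ]
tub [ 589.6 -395.7   70. ]
slide [ 328.4 -224.4   34. ]
```

```bash
cat >> h.py <<'E'
def to(pos,yaw,tilt=0,show=True):
    """shift/turn (tool axes) from measured pose to target; yaw=heading of tool x deg; tilt=lip-down deg"""
    from rig import r
    s=r.sense(); M=R.from_euler('xyz',s["tcp_rot"])
    T=R.from_euler('z',yaw,degrees=True)*R.from_euler('y',-tilt,degrees=True)*R.from_euler('x',np.pi)
    d=M.inv().apply(np.array(pos)-s["eef_pos"])/1000; w=(M.inv()*T).as_rotvec()
    print("clock",round(s["clock"],2),"pos",s["eef_pos"].round(1),"rot",np.degrees(s["tcp_rot"]).round(1),"F",s["contact_force"].round(1),"open",round(s["opening"],2),"grip",round(s["grasp_force"],1))
    print("shift",d.round(4),"turn",w.round(4),"rows>=",round(max(np.linalg.norm(d)/.05,np.linalg.norm(w)/.15),1))
def disp(x,y,O=(582,-210.5),a=-26.4):
    c,s_=np.cos(np.radians(a)),np.sin(np.radians(a)); return O[0]+c*x-s_*y,O[1]+s_*x+c*y
E
python3 -c "
from h import *
to((459.8,49.9,120),154.5)"
```

```text
clock 0.25 pos [144.8 607.8 249.9] rot [-180.     0.   166.6] F [0.1 0.3 0.3] open 1.0 grip 0.0
shift [-0.4357 -0.4697  0.1302] turn [-6.000e-04  1.000e-04  2.113e-01] rows>= 13.1
```

```bash
python3 -m crank '[[-0.03,-0.032,0,0,0,0,0],[-0.06,-0.064,0,0,0,0,0],[-0.09,-0.096,0,0,0,0,0],[-0.12,-0.128,0,0,0,0,0],[-0.15,-0.16,0,0,0,0,0]]' 60
python3 -m crank '[[-0.03,-0.032,0,0,0,0,0],[-0.06,-0.064,0,0,0,0,0],[-0.09,-0.096,0,0,0,0,0],[-0.12,-0.128,0,0,0,0,0],[-0.15,-0.16,0,0,0,0,0]]'
python3 -m crank '[[-0.03,-0.032,0.02,0,0,0,0],[-0.06,-0.065,0.045,0,0,0.1,0.2],[-0.09,-0.1,0.07,0,0,0.21,0.4],[-0.12,-0.13,0.1,0,0,0.21,0.4],[-0.135,-0.15,0.11,0,0,0.21,0.4]]'
python3 - <<'E'
from h import *
from rig import cams
to((459.8,49.9,34),154.5)
s=cams.grab_frame("side");t=cams.grab_frame("top")
a=s["image"][150:250,190:310,::-1];b=t["image"][160:260,190:310,::-1]
cv2.imwrite("pics/c2.png",cv2.resize(np.hstack([a,b]),None,fx=3.3,fy=3.3,interpolation=2))
E
```

```text
clock: 0.75
eef_pos: [254.1, 416.0, 250.3]
tcp_rot: [3.141, 0.0, 2.908]
contact_force: [-0.2, 0.3, 0.5]
opening: 0.999
grasp_force: 0.0
clock: 1.25
eef_pos: [363.0, 225.6, 250.5]
tcp_rot: [3.141, 0.0, 2.908]
contact_force: [0.7, 0.5, -0.2]
opening: 0.997
grasp_force: 0.0
clock: 1.75
eef_pos: [459.3, 47.8, 138.4]
tcp_rot: [-3.141, -0.001, 2.696]
contact_force: [0.2, -0.2, -0.1]
opening: 0.597
grasp_force: 0.0
clock 1.75 pos [459.3  47.8 138.4] rot [-1.799e+02 -1.000e-01  1.545e+02] F [ 0.2 -0.2 -0.1] open 0.6 grip 0.0
shift [0.0004 0.0022 0.1044] turn [-0.0009 -0.0011 -0.0001] rows>= 2.1
```

View pics/c2.png

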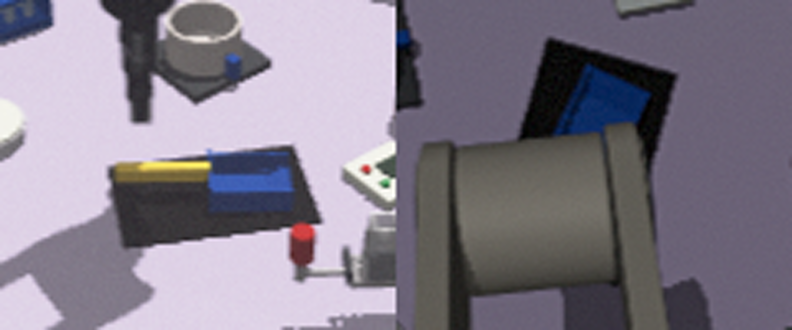

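The side view shows the gripper (crop px (140,110)) directly above the yellow handle (crop px 115–210, 172); the top view is hidden by the arm. I'll descend and grip.

```bash
python3 -m crank '[[0,0.002,0.03,0,0,0,0.4],[0,0.002,0.06,0,0,0,0.4],[0,0.002,0.09,0,0,0,0.4],[0,0.002,0.104,0,0,0,0.4],[0,0.002,0.104,0,0,0,0.4]]'
python3 -m crank '[[0,0,0,0,0,0,0.6],[0,0,0,0,0,0,0.75],[0,0,0,0,0,0,1],[0,0,0,0,0,0,1],[0,0,0,0,0,0,1]]' 60
python3 -m crank '[[0,0,0,0,0,0,1],[0,0,-0.01,0,0,0,1],[0,0,-0.03,0,0,0,1],[0,0,-0.05,0,0,0,1],[0,0,-0.07,0,0,0,1]]' 90
python3 - <<'E'
from h import *
from rig import cams
x,y=disp(0,190);to((x,y,105),63.6)
s=cams.grab_frame("side")
for n,c in(("yel",YEL),("pan",BLU)):
    m=mask(s,*c,(190,150,310,250));print(n,m[1:],rect(m[0]))
cv2.imwrite("pics/c3.png",cv2.resize(s["image"][130:250,170:310,::-1],None,fx=4,fy=4,interpolation=2))
E
```

```text
clock: 2.35
eef_pos: [458.5, 52.2, 35.0]
tcp_rot: [-3.14, -0.003, 2.698]
contact_force: [-0.2, 0.6, -0.6]
opening: 0.597
grasp_force: 0.0
clock: 2.85
eef_pos: [460.6, 52.1, 37.0]
tcp_rot: [3.141, 0.001, 2.698]
contact_force: [-0.0, 3.5, 6.0]
opening: 0.152
grasp_force: 62.7
clock: 3.35
eef_pos: [459.5, 51.6, 107.3]
tcp_rot: [-3.141, -0.001, 2.698]
contact_force: [-0.1, 0.1, -1.5]
opening: 0.141
grasp_force: 89.9
clock 3.35 pos [459.5  51.6 107.3] rot [-180.    -0.   154.6] F [-0.1  0.1 -1.5] open 0.14 grip 89.9
shift [-0.2264  0.0059  0.0022] turn [-8.0000e-04 -1.0000e-04  1.5876e+00] rows>= 10.6
yel (array([244.3125, 185.9125]), np.int32(80)) ((244.5, 186.0), (4.0, 17.0), 90.0)
pan (array([265.87951807, 189.04819277]), np.int32(166)) ((266.0, 188.5), (7.0, 24.0), 90.0)
```

View pics/c3.png

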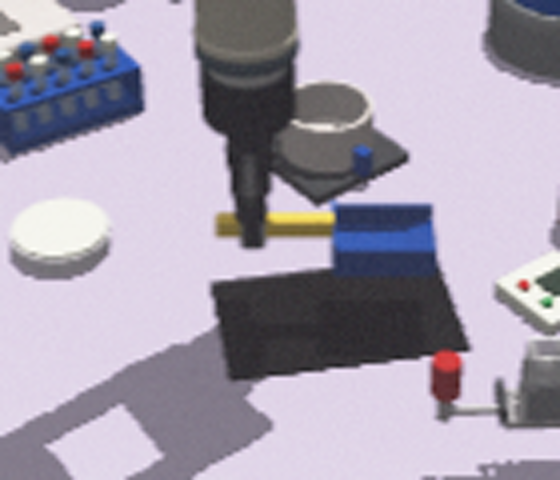

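The scoop is lifted level, with the finger at crop px (252,230), about x = -100 on the handle. Now I raise it and turn it.

```bash
python3 -m crank '[[0,0,-0.02,0,0,0.1,1],[0,0,-0.04,0,0,0.24,1],[0,0,-0.055,0,0,0.38,1],[0,0,-0.07,0,0,0.52,1],[0,0,-0.07,0,0,0.66,1]]'
python3 -m crank '[[0,0,0,0,0,0.14,1],[0,0,0,0,0,0.28,1],[0,0,0,0,0,0.42,1],[0,0,0,0,0,0.56,1],[0,0,0,0,0,0.7,1]]'
python3 -m crank '[[0,0,0,0,0,0.1,1],[0,0,0,0,0,0.2,1],[0,0,0,0,0,0.228,1],[0,0,0,0,0,0.228,1]]'
python3 - <<'E'
from h import *
x,y=disp(0,200);to((x,y,178),63.6)
E
```

```text
clock: 3.9
eef_pos: [460.8, 51.8, 178.2]
tcp_rot: [3.139, 0.001, 2.032]
contact_force: [-0.4, 0.5, -1.6]
opening: 0.144
grasp_force: 89.9
clock: 4.4
eef_pos: [459.5, 51.7, 176.3]
tcp_rot: [-3.141, 0.0, 1.332]
contact_force: [-0.7, 0.3, -0.6]
opening: 0.143
grasp_force: 89.9
clock: 4.8
eef_pos: [459.8, 51.7, 176.3]
tcp_rot: [-3.141, 0.0, 1.111]
contact_force: [-1.2, -0.3, -1.3]
opening: 0.142
grasp_force: 90.0
clock 4.8 pos [459.8  51.7 176.3] rot [-180.     0.    63.7] F [-1.2 -0.3 -1.3] open 0.14 grip 90.0
shift [ 0.0192  0.2261 -0.0017] turn [-0.0001  0.0001  0.001 ] rows>= 4.5
```

```bash
python3 -m crank '[[0.003,0.03,0,0,0,0,1],[0.007,0.07,0,0,0,0,1],[0.011,0.12,0,0,0,0,1],[0.015,0.17,0,0,0,0,1],[0.018,0.21,0,0,0,0,1]]'
python3 -m crank '[[0.001,0.01,0,0,0,0,1],[0.001,0.016,0,0,0,0,1],[0.001,0.016,0,0,0,0,1]]'
python3 - <<'E'
from h import *
from rig import cams
x,y=disp(0,200);to((x,y,45),63.6)
t=cams.grab_frame("top")
for n,c in(("yel",YEL),("pan",BLU)):
    try:
        m=mask(t,*c,(240,150,335,220));print(n,m[1:],rect(m[0]))
        print(plane(t,*m[1],165))
    except Exception as e: print(n,e)
cv2.imwrite("pics/c4.png",cv2.resize(t["image"][120:270,220:380,::-1],None,fx=4,fy=4,interpolation=2))
E
```

```text
clock: 5.3
eef_pos: [658.3, -26.7, 176.2]
tcp_rot: [3.141, -0.0, 1.112]
contact_force: [0.8, -0.2, -0.7]
opening: 0.143
grasp_force: 90.1
clock: 5.6
eef_pos: [670.1, -31.6, 175.8]
tcp_rot: [-3.14, 0.0, 1.111]
contact_force: [-0.6, 0.0, -2.2]
opening: 0.144
grasp_force: 90.1
clock 5.6 pos [670.1 -31.6 175.8] rot [-179.9    0.    63.6] F [-0.6  0.  -2.2] open 0.14 grip 90.1
shift [0.0007 0.0008 0.1308] turn [-0.0012  0.0004  0.0006] rows>= 2.6
yel attempt to get argmax of an empty sequence
pan (array([291.74576271, 159.01694915]), np.int32(59)) ((291.1280212402344, 158.15245056152344), (12.25790023803711, 6.846755504608154), 83.6598129272461)
[ 647.56788826 -108.08960817  165.        ]
```

View pics/c4.png

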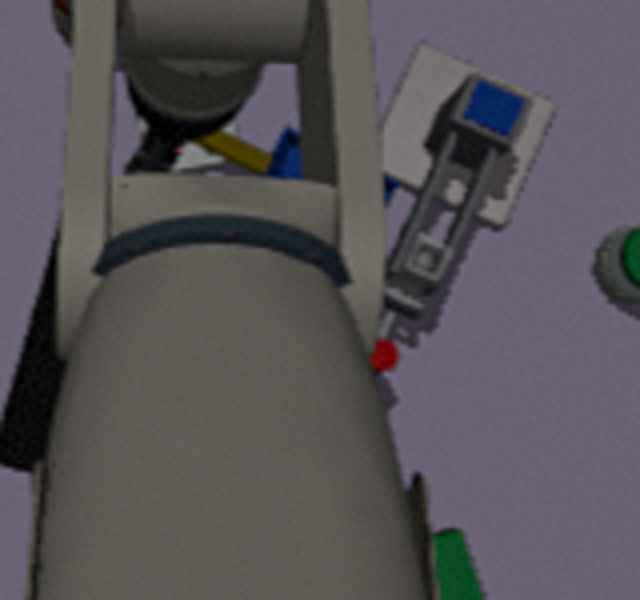

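The arm hides most of the scoop; the lip, at crop px (392,185), is clear of the cheeks and tube. I'll descend and slide the scoop in low.

```bash
python3 -m crank '[[0.001,0.001,0.04,0,0,0,1],[0.001,0.001,0.085,0,0,0,1],[0.001,0.001,0.118,0,0,0,1],[0.001,0.001,0.13,0,0,0,1],[0.001,0.001,0.13,0,0,0,1]]'
python3 -m crank '[[-0.015,0,0,0,0,0,1],[-0.035,0,0,0,0,0,1],[-0.06,0,0,0,0,0,1],[-0.085,0,0,0,0,0,1],[-0.104,0,0,0,0,0,1]]'
python3 -m crank '[[0,0,0,0,0,0,1],[0,0,0,0,0,0,1]]'
python3 - <<'E'
from h import *
from rig import cams
x,y=disp(0,96);to((x,y,33.5),63.6)
s=cams.grab_frame("side")
cv2.imwrite("pics/c5.png",cv2.resize(s["image"][150:300,230:390,::-1],None,fx=4,fy=4,interpolation=2))
E
```

```text
clock: 6.15
eef_pos: [670.3, -30.7, 45.1]
tcp_rot: [-3.138, 0.001, 1.111]
contact_force: [-0.2, 0.5, -1.5]
opening: 0.144
grasp_force: 90.0
clock: 6.65
eef_pos: [625.2, -127.0, 48.0]
tcp_rot: [3.14, -0.0, 1.109]
contact_force: [-0.2, 0.3, -1.7]
opening: 0.144
grasp_force: 90.0
clock: 6.85
eef_pos: [626.1, -125.4, 47.2]
tcp_rot: [3.14, -0.001, 1.108]
contact_force: [0.1, 0.6, -1.0]
opening: 0.139
grasp_force: 90.0
clock 6.85 pos [ 626.1 -125.4   47.2] rot [179.9  -0.   63.5] F [ 0.1  0.6 -1. ] open 0.14 grip 90.0
shift [ 0.0002 -0.0016  0.0137] turn [ 0.0013 -0.0005 -0.0019] rows>= 0.3
```

View pics/c5.png

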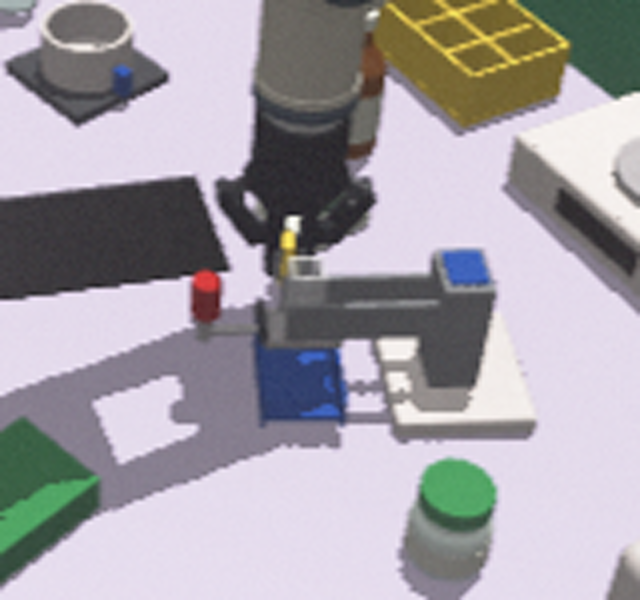

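The scoop's pan (crop px 258–342, 345–425) sits centred below the tube (crop px (303,290)). I'll set it down.

```bash
python3 -m crank '[[0,-0.001,0.004,0,0,0,1],[0,-0.0015,0.008,0,0,0,1],[0,-0.0015,0.011,0,0,0,1],[0,-0.0015,0.0125,0,0,0,1],[0,-0.0015,0.0125,0,0,0,1]]'
python3 -m crank '[[0,0,0.001,0,0,0,1],[0,0,0.001,0,0,0,1]]'
```

```text
clock: 7.4
eef_pos: [624.5, -123.2, 33.6]
tcp_rot: [-3.141, -0.0, 1.11]
contact_force: [-0.8, 2.3, 1.2]
opening: 0.142
grasp_force: 90.7
clock: 7.6
eef_pos: [624.7, -123.4, 33.2]
tcp_rot: [3.142, -0.0, 1.11]
contact_force: [-1.0, 5.1, 6.0]
opening: 0.143
grasp_force: 91.2
```

```bash
python3 -m crank '[[0,0,0,0,0,0,0.8],[0,0,0,0,0,0,0.6],[0,0,0,0,0,0,0.45],[0,0,0,0,0,0,0.45]]' 20
python3 -m crank '[[0,0,-0.02,0,0,0,0.45],[0,0,-0.06,0,0,0,0.45],[0,0,-0.1,0,0,0,0.45],[0,0,-0.14,0,0,0,0.4],[0,0,-0.15,0,0,0,0.4]]'
python3 - <<'E'
from h import *
x,y=disp(-75,0);to((x,y,183),153.6)
E
```

```text
clock: 8.0
eef_pos: [624.5, -123.8, 32.7]
tcp_rot: [-3.142, 0.0, 1.11]
contact_force: [0.4, 0.2, 0.1]
opening: 0.549
grasp_force: 0.0
clock: 8.5
eef_pos: [626.9, -124.3, 187.7]
tcp_rot: [3.135, -0.002, 1.11]
contact_force: [0.8, -0.1, -0.2]
opening: 0.597
grasp_force: 0.0
clock 8.5 pos [ 626.9 -124.3  187.7] rot [ 1.796e+02 -1.000e-01  6.360e+01] F [ 0.8 -0.1 -0.2] open 0.6 grip 0.0
shift [-0.0972 -0.0768  0.004 ] turn [ 0.0067  0.0039 -1.5711] rows>= 10.5
```

```bash
python3 -m crank '[[-0.02,-0.015,0,0,0,-0.14,0.4],[-0.045,-0.035,0,0,0,-0.28,0.4],[-0.07,-0.055,0,0,0,-0.42,0.4],[-0.09,-0.071,0,0,0,-0.56,0.4],[-0.097,-0.077,0,0,0,-0.7,0.4]]'
python3 -m crank '[[0,0,0,0,0,-0.14,0.4],[0,0,0,0,0,-0.28,0.4],[0,0,0,0,0,-0.42,0.4],[0,0,0,0,0,-0.56,0.4],[0,0,0,0,0,-0.7,0.4]]'
python3 -m crank '[[0,0,0,0,0,-0.1,0.4],[0,0,0,0,0,-0.17,0.4],[0,0,0,0,0,-0.17,0.4]]'
python3 - <<'E'
from h import *
from rig import cams
x,y=disp(-75,0);to((x,y,100),153.6)
s=cams.grab_frame("side")
m=mask(s,*RED,(270,210,292,236));print(m[1:],cv2.boundingRect(m[0]))
cv2.imwrite("pics/c6.png",cv2.resize(s["image"][150:300,230:390,::-1],None,fx=4,fy=4,interpolation=2))
E
```

```text
clock: 9.0
eef_pos: [509.7, -176.9, 182.0]
tcp_rot: [-3.139, -0.001, 1.815]
contact_force: [0.0, 0.7, -0.3]
opening: 0.6
grasp_force: 0.0
clock: 9.5
eef_pos: [512.0, -176.3, 182.1]
tcp_rot: [-3.141, -0.001, 2.515]
contact_force: [-0.5, 0.2, -0.3]
opening: 0.601
grasp_force: 0.0
clock: 9.8
eef_pos: [512.0, -176.3, 182.2]
tcp_rot: [-3.141, -0.001, 2.681]
contact_force: [0.3, 0.4, 0.7]
opening: 0.603
grasp_force: 0.0
clock 9.8 pos [ 512.  -176.3  182.2] rot [-1.800e+02 -1.000e-01  1.536e+02] F [0.3 0.4 0.7] open 0.6 grip 0.0
shift [-0.003   0.0005  0.0822] turn [-0.0001 -0.0009 -0.0001] rows>= 1.6
(array([282.33333333, 219.44444444]), np.int32(9)) (280, 218, 5, 4)
```

View pics/c6.png

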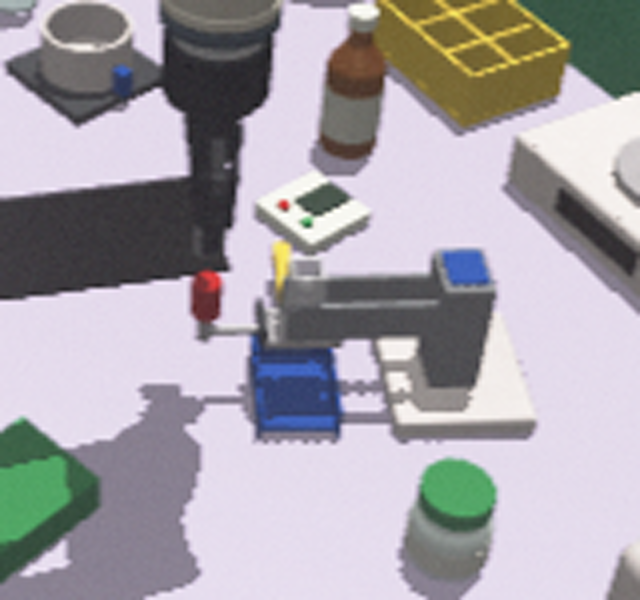

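The side view shows the gripper right above the red knob (crop px (207,295)) and the released scoop under the outlet, front lip corners at crop px (255,437) and (340,437). I'll check the lip's position.

```bash
python3 - <<'E'
from h import *
from rig import cams
s=cams.grab_frame("side")
a=np.radians(-26.4)
for u,v,z in((293.8,258,13),(315,258,13),(304.3,258,13),(304,244.5,4)):
    p=plane(s,u,v,z)[:2]-[582,-210.5]; print((p@[np.cos(a),np.sin(a)]).round(1),(p@[-np.sin(a),np.cos(a)]).round(1))
E
```

```text
-36.5 -64.2
28.2 -64.9
-4.5 -64.5
2.6 0.2
```

```bash
python3 -m crank '[[-0.003,0,0.02,0,0,0,0.4],[-0.003,0,0.05,0,0,0,0.4],[-0.003,0,0.075,0,0,0,0.4],[-0.003,0,0.082,0,0,0,0.4],[-0.003,0,0.082,0,0,0,0.4]]'
python3 -m crank '[[0,0,0,0,0,0,0.55],[0,0,0,0,0,0,0.7],[0,0,0,0,0,0,1],[0,0,0,0,0,0,1],[0,0,0,0,0,0,1]]' 60
python3 -c "
from h import *
x,y=disp(-115,0);to((x,y,100),153.6)"
```

```text
clock: 10.4
eef_pos: [514.4, -177.5, 99.9]
tcp_rot: [-3.141, -0.002, 2.679]
contact_force: [0.4, -0.9, -0.9]
opening: 0.6
grasp_force: 0.0
clock: 10.9
eef_pos: [515.1, -179.6, 102.4]
tcp_rot: [-3.139, 0.002, 2.681]
contact_force: [-5.7, -11.3, 6.8]
opening: 0.264
grasp_force: 58.4
clock 10.9 pos [ 515.1 -179.6  102.4] rot [-1.799e+02  1.000e-01  1.536e+02] F [ -5.7 -11.3   6.8] open 0.26 grip 58.4
shift [0.0414 0.0021 0.0023] turn [-0.0025  0.0022 -0.0001] rows>= 0.8
```

```bash
python3 -m crank '[[0,-0.001,0,0,0,0,1],[0.005,-0.002,0,0,0,0,1],[0.013,-0.002,0,0,0,0,1],[0.021,-0.002,0,0,0,0,1],[0.029,-0.002,0,0,0,0,1]]' 80
python3 -m crank '[[0.005,0,0,0,0,0,1],[0.01,0,0,0,0,0,1],[0.012,0,0,0,0,0,1],[0.0135,0,0,0,0,0,1],[0.0135,0,0,0,0,0,1]]'
python3 -m crank '[[0,0,0,0,0,0,1],[0,0,0,0,0,0,1],[0,0,0,0,0,0,1],[0,0,0,0,0,0,1]]'
python3 - <<'E'
from h import *
from rig import cams
x,y=disp(-115,0);to((x,y,100),153.6)
s=cams.grab_frame("side")
cv2.imwrite("pics/c7.png",cv2.resize(s["image"][180:280,240:340,::-1],None,fx=5,fy=5,interpolation=2))
E
```

```text
clock: 11.4
eef_pos: [491.1, -168.5, 102.5]
tcp_rot: [-3.141, 0.008, 2.68]
contact_force: [6.1, -12.7, -3.8]
opening: 0.259
grasp_force: 78.6
clock: 11.9
eef_pos: [479.0, -162.9, 102.6]
tcp_rot: [-3.141, 0.008, 2.68]
contact_force: [4.8, -13.2, -2.4]
opening: 0.26
grasp_force: 78.8
clock: 12.3
eef_pos: [479.2, -162.9, 102.6]
tcp_rot: [-3.141, 0.008, 2.681]
contact_force: [5.2, -13.3, -2.3]
opening: 0.261
grasp_force: 78.8
clock 12.3 pos [ 479.2 -162.9  102.6] rot [-179.9    0.5  153.6] F [  5.2 -13.3  -2.3] open 0.26 grip 78.8
shift [0.0018 0.0031 0.0025] turn [-0.0009  0.0082 -0.0003] rows>= 0.1
```

View pics/c7.png

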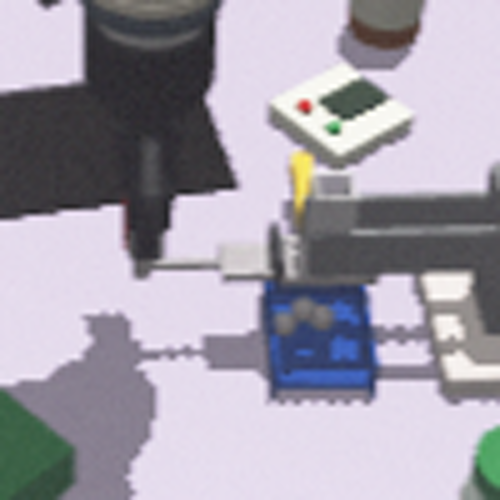

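All three balls are visible in the scoop, at crop px (285,322), (302,308) and (320,316), and the gate rod is out. I'll press slightly to confirm the stop, then ease the knob home.

```bash
python3 -m crank '[[0.001,-0.001,0,0,0,0,1],[0.002,-0.0015,0,0,0,0,1],[0.002,-0.0015,0,0,0,0,1],[0.002,-0.0015,0,0,0,0,1]]'
python3 -m crank '[[-0.006,0,0,0,0,0,1],[-0.012,0,0,0,0,0,1],[-0.018,0,0,0,0,0,1],[-0.024,0,0,0,0,0,1],[-0.03,0,0,0,0,0,1]]'
python3 -m crank '[[-0.005,0,0,0,0,0,1],[-0.009,0,0,0,0,0,1],[-0.0125,0,0,0,0,0,1],[-0.0125,0,0,0,0,0,1]]'
python3 -c "
from h import *
x,y=disp(-75,0);to((x,y,100),153.6)"
```

```text
clock: 12.75
eef_pos: [478.6, -162.9, 102.6]
tcp_rot: [3.14, 0.011, 2.68]
contact_force: [13.8, -6.9, -9.9]
opening: 0.257
grasp_force: 78.9
clock: 13.25
eef_pos: [503.6, -174.7, 102.5]
tcp_rot: [3.14, 0.006, 2.68]
contact_force: [7.1, 3.9, 1.6]
opening: 0.258
grasp_force: 80.5
clock: 13.65
eef_pos: [514.7, -179.9, 102.5]
tcp_rot: [3.14, 0.006, 2.679]
contact_force: [7.7, 3.4, 1.8]
opening: 0.257
grasp_force: 80.5
clock 13.65 pos [ 514.7 -179.9  102.5] rot [179.9   0.3 153.5] F [7.7 3.4 1.8] open 0.26 grip 80.5
shift [0.0012 0.0025 0.0025] turn [ 0.0021  0.0057 -0.0014] rows>= 0.1
```

```bash
python3 -m crank '[[-0.0005,0.0005,0,0,0,0,1],[-0.001,0.001,0,0,0,0,1],[-0.0015,0.001,0,0,0,0,1],[-0.0015,0.001,0,0,0,0,1]]'
python3 -m crank '[[0,0,0,0,0,0,0.9],[0,0,0,0,0,0,0.7],[0,0,0,0,0,0,0.5],[0,0,0,0,0,0,0.4],[0,0,0,0,0,0,0.4]]' 20
python3 -m crank '[[0,0,-0.02,0,0,0,0.4],[0,0,-0.05,0,0,0,0.4],[0,0,-0.08,0,0,0,0.4],[0,0,-0.085,0,0,0,0.4]]'
python3 -c "
from h import *
to((624.7,-123.6,183),63.6)"
```

```text
clock: 14.05
eef_pos: [514.9, -179.9, 102.5]
tcp_rot: [3.141, 0.003, 2.68]
contact_force: [1.4, 1.2, 8.1]
opening: 0.26
grasp_force: 81.4
clock: 14.55
eef_pos: [513.2, -179.6, 100.6]
tcp_rot: [-3.142, -0.001, 2.68]
contact_force: [0.9, 0.2, -0.6]
opening: 0.599
grasp_force: 0.0
clock: 14.95
eef_pos: [515.2, -180.3, 189.0]
tcp_rot: [3.141, 0.005, 2.68]
contact_force: [0.2, -0.1, 0.6]
opening: 0.601
grasp_force: 0.0
clock 14.95 pos [ 515.2 -180.3  189. ] rot [180.    0.3 153.5] F [ 0.2 -0.1  0.6] open 0.6 grip 0.0
shift [-0.0727  0.0996  0.0064] turn [0.0042 0.0033 1.5697] rows>= 10.5
```

```bash
python3 -m crank '[[-0.015,0.02,0,0,0,0.14,0.4],[-0.035,0.045,0,0,0,0.28,0.4],[-0.055,0.07,0,0,0,0.42,0.4],[-0.069,0.092,0,0,0,0.56,0.4],[-0.0725,0.0995,0,0,0,0.7,0.4]]'
python3 -m crank '[[0,0,0,0,0,0.14,0.4],[0,0,0,0,0,0.28,0.4],[0,0,0,0,0,0.42,0.4],[0,0,0,0,0,0.56,0.4],[0,0,0,0,0,0.7,0.4]]'
python3 -m crank '[[0,0,0,0,0,0.1,0.4],[0,0,0,0,0,0.17,0.4],[0,0,0,0,0,0.17,0.4]]'
python3 - <<'E'
from h import *
from rig import cams
to((624.7,-123.6,33),63.6)
s=cams.grab_frame("side");m=mask(s,*YEL,(285,200,315,235));print(m[1:],rect(m[0]),plane(s,*m[1],37))
E
```

```text
clock: 15.45
eef_pos: [624.5, -121.6, 184.8]
tcp_rot: [3.141, -0.0, 1.975]
contact_force: [-0.5, -0.1, 0.4]
opening: 0.601
grasp_force: 0.0
clock: 15.95
eef_pos: [622.2, -122.8, 184.7]
tcp_rot: [-3.14, 0.0, 1.274]
contact_force: [-0.9, 0.1, -0.2]
opening: 0.601
grasp_force: 0.0
clock: 16.25
eef_pos: [622.3, -122.8, 184.8]
tcp_rot: [-3.14, 0.0, 1.109]
contact_force: [0.7, 0.1, 0.1]
opening: 0.602
grasp_force: 0.0
clock 16.25 pos [ 622.3 -122.8  184.8] rot [-179.9    0.    63.5] F [0.7 0.1 0.1] open 0.6 grip 0.0
shift [0.0005 0.0027 0.1518] turn [-0.0013  0.0004 -0.0012] rows>= 3.0
(array([299.9, 215.6]), np.int32(30)) ((300.0, 216.0), (10.0, 2.0), 90.0) [ 624.23813333 -119.34152375   37.        ]
```

```bash
python3 -m crank '[[0,0.0025,0.04,0,0,0,0.4],[0,0.0025,0.09,0,0,0,0.4],[0,0.0025,0.135,0,0,0,0.4],[0,0.0025,0.15,0,0,0,0.4],[0,0.0025,0.151,0,0,0,0.4]]'
python3 -m crank '[[0,0,0,0,0,0,0.6],[0,0,0,0,0,0,0.75],[0,0,0,0,0,0,1],[0,0,0,0,0,0,1],[0,0,0,0,0,0,1]]' 50
python3 -m crank '[[0,0,0,0,0,0,1],[0,0,-0.002,0,0,0,1],[0,0,-0.005,0,0,0,1],[0,0,-0.009,0,0,0,1],[0,0,-0.012,0,0,0,1]]' 100
python3 -c "
from h import *
x,y=disp(0,200);to((x,y,45),63.6)"
```

```text
clock: 16.8
eef_pos: [623.4, -123.7, 32.6]
tcp_rot: [-3.137, 0.001, 1.111]
contact_force: [0.3, -1.1, 0.8]
opening: 0.597
grasp_force: 0.0
clock: 17.3
eef_pos: [626.6, -124.2, 36.5]
tcp_rot: [3.138, -0.001, 1.11]
contact_force: [1.0, 2.1, 7.4]
opening: 0.151
grasp_force: 52.0
clock: 17.8
eef_pos: [624.7, -124.0, 46.9]
tcp_rot: [-3.141, 0.0, 1.11]
contact_force: [0.3, 1.2, -0.9]
opening: 0.141
grasp_force: 97.4
clock 17.8 pos [ 624.7 -124.    46.9] rot [-180.     0.    63.6] F [ 0.3  1.2 -0.9] open 0.14 grip 97.4
shift [0.1035 0.0002 0.0019] turn [-0.0006  0.0001 -0.0004] rows>= 2.1
```

```bash
python3 -m crank '[[0.003,0,0,0,0,0,1],[0.009,0,0,0,0,0,1],[0.018,0,0,0,0,0,1],[0.03,0,0,0,0,0,1],[0.043,0,0,0,0,0,1]]'
python3 -m crank '[[0.014,0,0,0,0,0,1],[0.028,0,0,0,0,0,1],[0.041,0,0,0,0,0,1],[0.051,0,0,0,0,0,1],[0.058,0,0,0,0,0,1]]'
python3 -m crank '[[0.003,0,0,0,0,0,1],[0.003,0,-0.01,0,-0.05,0,1],[0.003,0,-0.03,0,-0.1,0,1],[0.003,0,-0.055,0,-0.15,0,1],[0.003,0,-0.08,0,-0.15,0,1]]'
python3 - <<'E'
from h import *
from rig import cams
to((500,-60,210),63.6,-8)
s=cams.grab_frame("side")
cv2.imwrite("pics/c8.png",cv2.resize(s["image"][100:280,220:380,::-1],None,fx=3,fy=3,interpolation=2))
E
```

```text
clock: 18.3
eef_pos: [644.6, -84.4, 46.6]
tcp_rot: [-3.141, -0.0, 1.11]
contact_force: [0.7, 0.1, -2.1]
opening: 0.136
grasp_force: 97.4
clock: 18.8
eef_pos: [670.4, -32.5, 46.8]
tcp_rot: [3.142, -0.0, 1.111]
contact_force: [-0.2, -0.0, -2.3]
opening: 0.138
grasp_force: 97.5
clock: 19.3
eef_pos: [671.3, -30.4, 127.2]
tcp_rot: [-3.141, 0.152, 1.11]
contact_force: [-0.2, -0.4, -2.6]
opening: 0.137
grasp_force: 97.5
clock 19.3 pos [671.3 -30.4 127.2] rot [-180.     8.7   63.6] F [-0.2 -0.4 -2.6] open 0.14 grip 97.5
shift [-0.114  -0.1403 -0.0662] turn [-0.0005  0.0124  0.0004] rows>= 3.9
```

View pics/c8.png

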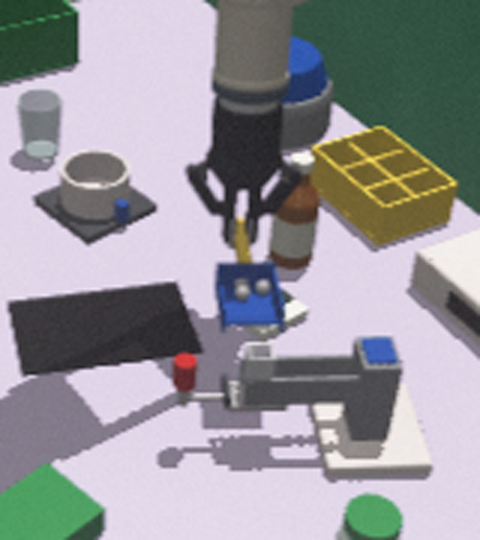

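The knob is home; the scoop is clear of the dispenser, with balls visible at crop px (243,290) and (263,286). No views are left, so I'll check for the third ball numerically.

```bash
python3 - <<'E'
from h import *
from rig import cams
s=cams.grab_frame("side");h=cv2.cvtColor(s["image"],cv2.COLOR_RGB2HSV)[186:214,288:326]
for r_ in h: print("".join("B" if p[1]>130 and 100<p[0]<130 else ("." if p[2]>140 and p[1]<60 else ("o" if p[1]<130 else "y")) for p in r_))
E
```

```text
.....oooooooooooooooooBBoooooooooooo..
.....ooooooooBooBoBoooooooooooooooo...
.....oooooooyoooooooBooBooooooooooo...
.....ooooBooooyooooooBoBoooooooooo....
.....ooooooBBoyoooBoooBBBooooooooo....
.....oBoooooooooooo...ooBoooooooo.....
.....BBoooooooooBoo...ooBo.ooooo......
.....BBBooooooooyoo..ooBBo.oooo.......
.....BBBBBoo...oBooooooyBB............
.....BBBBBoo...oBBoooBBBoB............
.....oBBBBooooooBBBBoBBBoBo...........
.....oBBBBoooooBBBBBBBBBBBy...........
.....oBBBBBoooBBBBBBBBBBBBBoo.........
.....oBBBBBBBBBBBBBBBBBBBoBBoo........
......BBBBBBBBBBBBBBBBBBooBBo.........
......BBBBBBBBBBBBBBBBBBByBo..........
......oBBBBBBBBBBBBBBBBBBoo...........
......oBBBBBBBBBBBBBBBBBBoo...........
......oBBBBBBBBBBBBBBBBBBBo......o....
.....ooBBBBBBBBBBBBBBBBBBBB....ooo....
....oooBBBBBByoByBBBBBooooB..ooooo....
oooooooo..oooooo..........ooooooo.....
ooooooooo..ooooo..........ooooo.......
ooooooooo....ooooo......oooo..........
ooooooooooo..oooooo..oooooo...........
ooooooooooooooooooooooooo.............
oooooooooooooooooooooooo..............
ooooooooooooooooooooo.................
```

```bash
cat >> h.py <<'E'
def chain(wps):
    from rig import r
    s=r.sense(); M=R.from_euler('xyz',s["tcp_rot"]);p=np.array(s["eef_pos"])
    for pos,yaw,tilt in wps:
        T=R.from_euler('z',yaw,degrees=True)*R.from_euler('y',-tilt,degrees=True)*R.from_euler('x',np.pi)
        print((M.inv().apply(np.array(pos)-p)/1000).round(4),(M.inv()*T).as_rotvec().round(3)); M,p=T,np.array(pos)
JAR=np.array([625,238.]);H=np.array([np.cos(np.radians(20.9)),np.sin(np.radians(20.9))])
def pour(th,lipz,off=-20):
    t=np.radians(th);x,z=156*np.cos(t)-20*np.sin(t),-156*np.sin(t)-20*np.cos(t)
    return (*(JAR+H*(off-x)),lipz-z),200.9,th
E
python3 -c "
from h import *
chain([((671,-30,215),63.6,-8),((640,0,215),98,-8),((580,60,215),133,-8),((520,115,215),167,-8),((475,160,215),190,-8),((460,174,215),200.9,-8)])"
```

```text
[-0.0128 -0.0022 -0.0838] [ 0.005  0.008 -0.001]
[ 0.013  -0.0411 -0.0018] [-0.084  0.    -0.595]
[ 0.0671 -0.0511 -0.0094] [-0.085  0.    -0.605]
[ 0.0804 -0.0064 -0.0113] [-0.083  0.    -0.588]
[ 0.0534  0.0337 -0.0075] [-0.056  0.    -0.398]
[ 0.0122  0.0164 -0.0017] [-0.026  0.    -0.188]
```

```bash
python3 -m crank '[[-0.002,0,-0.012,0,0,0,1],[-0.005,-0.001,-0.032,0,0,0,1],[-0.008,-0.001,-0.055,0,0,0,1],[-0.011,-0.002,-0.075,0,0.008,0,1],[-0.0128,-0.002,-0.084,0.005,0.008,0,1]]'
python3 -m crank '[[0.001,-0.006,0,-0.014,0,-0.1,1],[0.004,-0.014,-0.0005,-0.031,0,-0.22,1],[0.007,-0.023,-0.001,-0.049,0,-0.345,1],[0.010,-0.032,-0.0014,-0.067,0,-0.475,1],[0.013,-0.041,-0.0018,-0.084,0,-0.595,1]]'
python3 -m crank '[[0.012,-0.01,-0.002,-0.017,0,-0.121,1],[0.025,-0.02,-0.004,-0.034,0,-0.242,1],[0.039,-0.03,-0.0056,-0.051,0,-0.363,1],[0.053,-0.04,-0.0075,-0.068,0,-0.484,1],[0.067,-0.051,-0.0094,-0.085,0,-0.605,1]]'
python3 -c "
from h import *
chain([((520,115,215),167,-8),((475,160,215),190,-8),((460,174,215),200.9,-8)])"
```

```text
clock: 19.9
eef_pos: [669.7, -30.4, 213.6]
tcp_rot: [-3.138, 0.141, 1.109]
contact_force: [0.4, 0.3, -1.6]
opening: 0.139
grasp_force: 97.5
clock: 20.4
eef_pos: [637.7, -0.1, 211.2]
tcp_rot: [-3.135, 0.139, 1.716]
contact_force: [0.1, 0.1, -2.4]
opening: 0.139
grasp_force: 97.5
clock: 20.9
eef_pos: [577.6, 60.0, 211.6]
tcp_rot: [-3.137, 0.135, 2.326]
contact_force: [-0.4, 0.2, -0.9]
opening: 0.143
grasp_force: 97.5
[ 0.0783 -0.0043 -0.0141] [-0.086 -0.006 -0.583]
[ 0.0534  0.0337 -0.0075] [-0.056  0.    -0.398]
[ 0.0122  0.0164 -0.0017] [-0.026  0.    -0.188]
```

```bash
python3 -m crank '[[0.0155,-0.001,-0.003,-0.017,-0.001,-0.117,1],[0.031,-0.002,-0.006,-0.034,-0.002,-0.233,1],[0.047,-0.003,-0.009,-0.052,-0.004,-0.35,1],[0.063,-0.004,-0.0115,-0.069,-0.005,-0.466,1],[0.078,-0.0043,-0.014,-0.086,-0.006,-0.583,1]]'
python3 -m crank '[[0.0135,0.009,-0.002,-0.015,0,-0.105,1],[0.026,0.0165,-0.004,-0.029,0,-0.205,1],[0.037,0.023,-0.005,-0.041,0,-0.29,1],[0.0465,0.029,-0.0065,-0.05,0,-0.355,1],[0.0534,0.0337,-0.0075,-0.056,0,-0.398,1]]'
python3 -m crank '[[0.005,0.006,-0.001,-0.01,0,-0.07,1],[0.009,0.012,-0.0012,-0.018,0,-0.13,1],[0.012,0.016,-0.0017,-0.026,0,-0.185,1],[0.012,0.016,-0.0017,-0.026,0,-0.188,1]]'
python3 -c "
from h import *
print(pour(-8,110))
chain([pour(-8,112),pour(10,92),pour(20,82),pour(34,80),pour(47,80)])
from rig import cams
t=cams.grab_frame('top');cv2.imwrite('pics/p1.png',t['image'][:,:,::-1])
m=mask(t,*BLU,(130,120,245,215));print(m[1:],rect(m[0]),plane(t,*rect(m[0])[0],200))
"
```

```text
clock: 21.4
eef_pos: [520.3, 114.9, 214.9]
tcp_rot: [3.141, 0.14, 2.915]
contact_force: [-0.7, 0.7, -1.7]
opening: 0.138
grasp_force: 97.5
clock: 21.9
eef_pos: [475.7, 159.9, 214.9]
tcp_rot: [-3.142, 0.14, -2.969]
contact_force: [-0.7, 0.6, -2.4]
opening: 0.14
grasp_force: 97.5
clock: 22.3
eef_pos: [461.3, 173.5, 214.9]
tcp_rot: [-3.141, 0.14, -2.78]
contact_force: [-0.2, 0.1, -0.8]
opening: 0.135
grasp_force: 97.5
((np.float64(459.39798158822225), np.float64(174.7627383989511), np.float64(108.0943576250612)), 200.9, -8)
[0.0159 0.0019 0.1036] [-0.001  0.    -0.003]
[-0.011  -0.     -0.0274] [0.    0.314 0.   ]
[-0.0076  0.     -0.0169] [0.    0.175 0.   ]
[-0.0102  0.     -0.0353] [-0.     0.244  0.   ]
[-0.0085  0.     -0.0346] [0.    0.227 0.   ]
(array([170.67036011, 184.61495845]), np.int32(722)) ((170.46551513671875, 186.413818359375), (34.53933334350586, 26.183042526245117), 68.19859313964844) [569.03534032 215.43156216 200.        ]
```

```bash
python3 -m crank '[[0.002,0,0.014,0,0,0,1],[0.006,0.001,0.04,0,0,0,1],[0.0105,0.0015,0.07,0,0,0,1],[0.0145,0.002,0.094,0,0,0,1],[0.016,0.002,0.1036,0,0,0,1]]'
python3 -m crank '[[-0.002,0,-0.005,0,0.06,0,1],[-0.004,0,-0.011,0,0.125,0,1],[-0.0065,0,-0.0165,0,0.19,0,1],[-0.009,0,-0.022,0,0.255,0,1],[-0.011,0,-0.0274,0,0.314,0,1]]'
python3 -c "
from h import *
chain([pour(17,84),pour(24,80),pour(34,80),pour(47,80)])"
```

```text
clock: 22.85
eef_pos: [459.0, 174.3, 108.3]
tcp_rot: [-3.141, 0.138, -2.783]
contact_force: [-0.3, -0.7, -2.2]
opening: 0.139
grasp_force: 97.5
clock: 23.35
eef_pos: [467.9, 177.7, 140.3]
tcp_rot: [-3.141, -0.174, -2.783]
contact_force: [0.0, 0.6, -2.0]
opening: 0.137
grasp_force: 97.5
[-0.0035  0.0003 -0.0091] [ 0.     0.123 -0.006]
[-0.0048 -0.     -0.015 ] [0.    0.122 0.   ]
[-0.0058  0.     -0.0268] [-0.     0.175  0.   ]
[-0.0085  0.     -0.0346] [0.    0.227 0.   ]
```

```bash
python3 -m crank '[[-0.001,0,-0.003,0,0.04,0,1],[-0.002,0,-0.006,0,0.08,0,1],[-0.0035,0,-0.009,0,0.123,0,1],[-0.0035,0,-0.009,0,0.123,0,1]]'
python3 -m crank '[[-0.0016,0,-0.005,0,0.04,0,1],[-0.0032,0,-0.01,0,0.08,0,1],[-0.0048,0,-0.015,0,0.122,0,1],[-0.0048,0,-0.015,0,0.122,0,1],[-0.0048,0,-0.015,0,0.122,0,1]]'
python3 -m crank '[[-0.001,0,-0.005,0,0.035,0,1],[-0.0022,0,-0.0105,0,0.07,0,1],[-0.0034,0,-0.016,0,0.105,0,1],[-0.0046,0,-0.0215,0,0.14,0,1],[-0.0058,0,-0.0268,0,0.175,0,1]]'
python3 -m crank '[[-0.0017,0,-0.007,0,0.045,0,1],[-0.0034,0,-0.014,0,0.09,0,1],[-0.0051,0,-0.021,0,0.135,0,1],[-0.0068,0,-0.028,0,0.18,0,1],[-0.0085,0,-0.0346,0,0.227,0,1]]'
python3 -m crank '[[0,0,0,0,0,0,1],[0,0,0,0,0,0,1],[0,0,0,0,0,0,1],[0,0,0,0,0,0,1],[0,0,0,0,0,0,1]]'
python3 -c "
from h import *
chain([pour(20,125),pour(0,140),((462,50,150),154.5,0)])"
```

```text
clock: 23.75
eef_pos: [473.2, 179.7, 148.0]
tcp_rot: [-3.141, -0.294, -2.783]
contact_force: [-0.1, 1.0, -1.2]
opening: 0.14
grasp_force: 97.6
clock: 24.25
eef_pos: [479.9, 182.4, 160.3]
tcp_rot: [-3.141, -0.416, -2.782]
contact_force: [-0.6, 0.3, -1.1]
opening: 0.134
grasp_force: 97.6
clock: 24.75
eef_pos: [494.8, 188.1, 182.9]
tcp_rot: [-3.141, -0.592, -2.782]
contact_force: [0.4, -0.4, -0.6]
opening: 0.137
grasp_force: 97.6
clock: 25.25
eef_pos: [519.6, 197.5, 206.8]
tcp_rot: [-3.14, -0.819, -2.782]
contact_force: [-0.5, -0.2, -0.4]
opening: 0.137
grasp_force: 97.6
clock: 25.75
eef_pos: [519.6, 197.5, 206.9]
tcp_rot: [-3.141, -0.819, -2.782]
contact_force: [0.4, 0.0, -1.4]
opening: 0.136
grasp_force: 97.7
[0.0248 0.     0.0408] [ 0.002 -0.469 -0.004]
[ 0.0026 -0.      0.0405] [-0.    -0.349  0.   ]
[ 0.0433 -0.1175  0.01  ] [ 0.   -0.    0.81]
```

```bash
python3 -m crank '[[0.003,0,0.004,0,-0.1,0,1],[0.008,0,0.012,0,-0.2,0,1],[0.014,0,0.022,0,-0.3,0,1],[0.02,0,0.032,0,-0.4,-0.002,1],[0.0248,0,0.0408,0.002,-0.469,-0.004,1]]'
python3 -m crank '[[0.0005,0,0.008,0,-0.07,0,1],[0.001,0,0.016,0,-0.14,0,1],[0.0015,0,0.024,0,-0.21,0,1],[0.002,0,0.032,0,-0.28,0,1],[0.0026,0,0.0405,0,-0.349,0,1]]'
python3 - <<'E'
from h import *
chain([((530,110,165),180,0),((462,50,150),154.5,0)])
chain([((462,50,160),154.5,0)])
from rig import cams
for n,(u0,v0,u1,v1) in (("side",(235,148,270,180)),):
    f=cams.grab_frame(n);g=cv2.cvtColor(f["image"],cv2.COLOR_RGB2GRAY)[v0:v1,u0:u1]
    for r_ in g: print("".join(" .:-=+*#%@"[min(9,int(p)//26)] for p in r_))
E
```

```text
clock: 26.25
eef_pos: [475.3, 180.8, 197.6]
tcp_rot: [-3.142, -0.345, -2.777]
contact_force: [0.4, 0.1, -1.6]
opening: 0.138
grasp_force: 97.6
clock: 26.75
eef_pos: [460.5, 175.1, 160.0]
tcp_rot: [-3.142, 0.002, -2.777]
contact_force: [0.0, 0.3, -1.5]
opening: 0.137
grasp_force: 97.6
[-0.0417 -0.0856 -0.0049] [0.    0.002 0.365]
[ 0.068 -0.06   0.015] [ 0.    -0.     0.445]
[ 4.320e-02 -1.174e-01 -1.000e-04] [0.001 0.002 0.81 ]
---------:::..::::.+#%%%%%%%%%%%%%%
::-----:::...::.:-*#%%%%%%%%%%%%%%%
.:::::.:.::::.:::+##%%%%%%%%%%%%%%%
...::.....:..::--====+#%%%%%%%%%%%%
:.:::.:::.:.:-------===+#%%%%%%%%%%
:..:.:..::::-----=---====*%%%%%%%%%
:::..:.:.:----------==-===#%%%%%%%%
.:::...:-------=-----=====+%%%%%%%%
-:::.==-----------======-==#%%%%%%%
%*=:-##=---------=-=======*%%%%%%%%
%%%%#*#*------------===-==###%%%%%%
%%%%#+=+=----============##+*%%%%%%
%%%%#+-=====+*#*++++===+##+-*%%%%%%
%%%%#+--==+++***#%#+**##+=--*%%%%%%
%#*+--=======*##%%#**+===---=*#%%%%
*=----================--------+#%%%
---------===---=---------------=*#%
---------===--=---=--------------+#
----:--=====-==-------------------=
----:--=====-=--=------------------
:--:::-----------------::--:-------
::-:::--=-==-=---------:::::-------
-::-:::--==----------=-:::::----:::
*-:::::::----=---------:::::---::::
%*-:::::::::--===-----:::::::::::*#
%%%*::::::::::::::::::::::::::-*%%%
%*+==-::::::::::::::::-:::::-*%%%%%
*=====-::::::---------::::-*%%%%%%%
=======-::::::------::::===#%%%%%%%
=========-::::::--::::====*%%%%%%%%
==========-:::::::::=*%%%%%%%%%%%%%
===========-:::.::=*%%%%%%%%%%%%%%%
```

```bash
python3 -m crank '[[0.007,-0.018,0,0,0,0.13,1],[0.015,-0.04,0,0,0,0.26,1],[0.023,-0.062,0,0,0,0.4,1],[0.031,-0.085,0,0,0,0.54,1],[0.038,-0.104,0,0,0,0.68,1]]'
python3 -m crank '[[0,0,0,0,0,0.08,1],[0,0,0,0,0,0.13,1],[0,0,0,0,0,0.13,1]]'
python3 - <<'E'
from h import *
to((462,50,60),154.5)
from rig import cams
t=cams.grab_frame("top");g=cv2.cvtColor(t["image"],cv2.COLOR_RGB2GRAY)[158:194,154:194]
for r_ in g: print("".join(" .:-=+*#%@"[min(9,int(p)//20)] for p in r_))
s=cams.grab_frame("side")
m=mask(s,*BLU,(240,150,310,215));print(m[1:],rect(m[0]))
E
```

```text
clock: 27.3
eef_pos: [462.4, 63.5, 160.2]
tcp_rot: [-3.14, -0.002, 2.82]
contact_force: [0.2, 0.4, -0.3]
opening: 0.139
grasp_force: 97.5
clock: 27.6
eef_pos: [462.4, 64.3, 160.1]
tcp_rot: [-3.14, -0.002, 2.695]
contact_force: [0.4, -0.1, -0.8]
opening: 0.142
grasp_force: 97.6
clock 27.6 pos [462.4  64.3 160.1] rot [-1.799e+02 -1.000e-01  1.544e+02] F [ 0.4 -0.1 -0.8] open 0.14 grip 97.6
shift [-0.0059 -0.013   0.1001] turn [-0.0014 -0.0015 -0.0014] rows>= 2.0
+++++++++++++=-----:::...............-++
++++++++=--:--=+++*+++=-:.............=+
+++=--::..:=+**+====++**+=:...........-+
-:::....:=+++-::::::::-=+*+-.....:....-+
.......:=*+-::.........::=++-.........-+
......:=+=:......:::::::::-++-........-+
.....:=+=:....:::-------:::-++-:......:=
....:=+=:....::---::------::=++-..:....-
:...-++:....::------=*****+-:=+=:......-
:..:=+=....:-----=**********+-=+-......-
:..-++:...:-----=************+=+=......:
-..-+=...::---=*****************+.....:.
=.:=+:...:---=*****************++-.::::.
=::++:..:---=*******************+-.:.:::
=:-++...:--=*******+===+********+=...:..
=:-++...:--=******++
[... 228 characters left out ...]
.-+=:.:=****=-:-=***********++:.... ..
.. :=+-.:=********************+=....  ..
-.. -*+-.:=******************++:...   ..
++=..=++::=******************+=.....  ..
++=: :=++::=******+===******+=:....  ...
++=:..:+*+-=*****+==--=*++*+=:....   ..:
++=-...:=*+=+***++===-=*+*+-:....   ....
+++=....:-++++++++---=++=+-:....    ....
+++=.....:-=+*****++**+=-:......    ..:.
+++=:......::--=+++==-::..... .    .::..
+++=:..........:::::::.......  .  ......
+++=:.........   ..........   .  .......
++++=.......:..  .  .           ........
++++=............          .  .........:
++++=:..:.:.:.......        . ....:::-++
(array([265.26896552, 175.14482759]), np.int32(145)) ((264.5, 174.5), (25.0, 7.0), 0.0)
```

Three balls show in the jar at grid spots (21,16), (14,18) and (20,26). Next I set the scoop down.

```bash
python3 -m crank '[[-0.003,-0.005,0.02,0,0,0,1],[-0.006,-0.013,0.05,0,0,0,1],[-0.006,-0.014,0.08,0,0,0,1],[-0.006,-0.014,0.095,0,0,0,1],[-0.006,-0.014,0.1,0,0,0,1]]'
python3 -c "
from h import *
to((463,48,38),154.5)"
```

```text
clock: 28.2
eef_pos: [460.5, 49.2, 58.3]
tcp_rot: [-3.139, -0.004, 2.698]
contact_force: [0.3, 0.1, -0.7]
opening: 0.142
grasp_force: 97.7
clock 28.2 pos [460.5  49.2  58.3] rot [-179.8   -0.2  154.6] F [ 0.3  0.1 -0.7] open 0.14 grip 97.7
shift [-0.0028 -0.      0.0203] turn [-0.0027 -0.0036  0.0011] rows>= 0.4
```

```bash
python3 -m crank '[[-0.001,0,0.005,0,0,0,1],[-0.002,0,0.01,0,0,0,1],[-0.002,0,0.015,0,0,0,1],[-0.002,0,0.018,0,0,0,1],[-0.002,0,0.02,0,0,0,1]]'
python3 -m crank '[[0,0,0.001,0,0,0,1],[0,0,0.001,0,0,0,1]]'
```

```text
clock: 28.7
eef_pos: [463.2, 48.5, 40.0]
tcp_rot: [-3.141, -0.001, 2.696]
contact_force: [-6.3, 4.3, 15.5]
opening: 0.141
grasp_force: 99.9
clock: 28.9
eef_pos: [463.0, 48.7, 39.6]
tcp_rot: [-3.141, -0.001, 2.696]
contact_force: [-7.6, 2.1, 17.3]
opening: 0.139
grasp_force: 100.4
```

```bash
python3 -m crank '[[0,0,-0.001,0,0,0,1],[0,0,-0.0015,0,0,0,1]]' 40
python3 -m crank '[[0,0,0,0,0,0,0.8],[0,0,0,0,0,0,0.6],[0,0,0,0,0,0,0.45],[0,0,0,0,0,0,0.4],[0,0,0,0,0,0,0.4]]' 20
python3 -m crank '[[0,0,-0.02,0,0,0,0.4],[0,0,-0.06,0,0,0,0.4],[0,0,-0.1,0,0,0,0.4],[0,0,-0.15,0,0,0,0.4],[0,0,-0.2,0,0,0,0.4]]'
python3 -m crank '[[0.03,0.03,0,0,0,0,0.4],[0.06,0.06,0,0,0,0,0.4],[0.08,0.1,0,0,0,0,0.4],[0.09,0.14,0,0,0,0,0.4],[0.09,0.17,0,0,0,0,0.4]]'
python3 -m crank '[[0,0.04,0,0,0,0,0.4],[0,0.08,0,0,0,0,0.4],[0,0.11,0,0,0,0,0.4],[0,0.12,0,0,0,0,0.4],[0,0.12,0,0,0,0,0.4]]'
python3 - <<'E'
from h import *
from rig import cams
np.set_printoptions(precision=1,suppress=True)
t=cams.grab_frame("top");s=cams.grab_frame("side")
for n,c,bt,bs,z in(("yel",YEL,(220,195,262,245),(215,190,265,220),39),("pan",BLU,(230,170,275,220),(245,190,285,220),20),("knob",RED,(305,195,325,220),(270,210,292,236),110)):
    a=mask(t,*c,bt);b=mask(s,*c,bs)
    print(n,a[1:],rect(a[0]),b[1:],"plane",plane(t,*a[1],z),"tri",tri(ray(t,*a[1]),ray(s,*b[1])))
m=mask(t,*BLK,(210,160,285,255));print(rect(m[0]))
E
```

```text
clock: 29.1
eef_pos: [463.5, 48.5, 41.0]
tcp_rot: [-3.141, -0.0, 2.697]
contact_force: [-1.6, 0.4, 3.0]
opening: 0.139
grasp_force: 98.6
clock: 29.6
eef_pos: [463.4, 48.4, 40.2]
tcp_rot: [-3.14, -0.001, 2.696]
contact_force: [0.1, -0.5, -0.5]
opening: 0.597
grasp_force: 0.0
clock: 30.1
eef_pos: [463.0, 48.4, 242.0]
tcp_rot: [-3.14, -0.002, 2.696]
contact_force: [1.6, 0.7, 0.5]
opening: 0.599
grasp_force: 0.0
clock: 30.6
eef_pos: [455.0, 243.1, 240.3]
tcp_rot: [-3.141, -0.001, 2.698]
contact_force: [0.5, 0.0, 1.8]
opening: 0.599
grasp_force: 0.0
clock: 31.1
eef_pos: [507.3, 349.6, 239.4]
tcp_rot: [-3.14, -0.001, 2.697]
contact_force: [1.3, -0.9, -0.9]
opening: 0.602
grasp_force: 0.0
yel (array([238.5, 221.6]), np.int32(158)) ((238.57763671875, 221.5369873046875), (4.772263050079346, 32.6319580078125), 25.463348388671875) (array([239.4, 201.1]), np.int32(142)) plane [481.5  40.8  39. ] tri [480.   41.6  33.9]
pan (array([251.8, 194.7]), np.int32(605)) ((251.60003662109375, 194.80001831054688), (21.466251373291016, 28.621667861938477), 26.56505012512207) (array([266.9, 204.8]), np.int32(151)) plane [565.   -0.2  20. ] tri [565.1  -0.1  15.9]
knob (array([314.8, 208.4]), np.int32(34)) ((315.0, 208.0), (6.0, 6.0), 90.0) (array([281.4, 219.9]), np.int32(15)) plane [ 515.2 -178.4  110. ] tri [ 514.9 -177.9  112.3]
((245.896240234375, 208.61318969726562), (40.79608154296875, 66.34513854980469), 15.945395469665527)
```

```bash
python3 -c "
from rig import sign_off
print(sign_off())"
```

```text
the job is handed in; nothing more can be done
None
```

The job is handed in at about 31 s: the camera shows all three balls in the jar, the gate knob home, and the scoop set down level on its mat about 4 mm from where it started; I did not re-measure the bystanders.

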